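Lock out the sampler and hold its cover open

TASK

Take the sprung clip off its parking plate and clip it over the upright lockout tab at the front corner of the sampler, pushed down astride the middle of the tab and let go. Then lift the sampler's self-closing cover by its handle and hold it open at 40 degrees (within 5) so that a colleague can reach the vials: finish while still holding it there, because it shuts when let go. Leave the other things on the bench where they are.

Things in the scene. Friction and masses are not known exactly. Their poses are not given: they have to be found in the camera images.
- sampler: White bench sampler, fixed: a 320 x 320 mm base, deck 85 mm high, with a round vial carousel under a hinged cover, and a 250 mm high tower with a small display on its -y side (its own y -157 to -273, x -20 to 160 mm). Origin under the middle of the base, on the bench; own x points from its front to its back (away from the robot at yaw 0), y to its left, z up.
- tab_top (a point): Middle of the top edge of the lockout tab: an upright steel plate 6 mm thick (along its own x), 30 mm wide (along its own y) and 42 mm high above the deck, at the sampler's front left corner. Its top edge is 127 mm above the bench. Axes as the sampler's.
- clip: Bright metal sprung clip like a clothes peg, 60 g, jaws down, tails up; origin and axes as clip_pin. Unsqueezed on a 6 mm plate the tails are 48 mm over their outer top ends; squeezed to the stop they are parallel, 24 mm over the outside, and the jaws gape 27 mm at the tips. Squeezing takes 5 N at first, 9 N to the stop. The axes go with one half: they tip 18 degrees when squeezed.
- clip_pin (a point): Centre of the clip's hinge pin (10 mm thick, 26 long, along own y). Own z points up to the tails, own x is across the jaws, the way the tails are squeezed. Clip 22 mm wide along y; jaws reach 34 mm below the pin, tails 42 mm above. Looks the same turned half round about z. Seated, the pin lies on the plate's top edge, its centre 5 mm above that edge.
- clip_jaw (a joint): Angle between the clip's two halves: 0 when shut on a 6 mm plate, -0.12 shut on nothing, 0.64 rad squeezed to the stop.
- clip_park: Parking holder, fixed: grey 80 x 80 x 20 mm block with an upright steel plate 6 mm thick (own x), 30 mm wide (own y), top edge 75 mm above the bench. At the start the clip sits seated astride this plate, its axes along the holder's. Origin under the middle of the block.
- cover_hinge (a point): Middle of the cover's hinge line, which runs along the sampler's own y at the back of the carousel, 115 mm above the bench. When shut the cover reaches 200 mm from it towards the sampler's front (-x).
- cover_handle (a point): Middle of the cover's handle: a round steel bar 12 mm thick, 100 mm long, along the cover's own y, on two posts 90 mm apart. In the cover's frame it lies 175 mm in front of the hinge line (-x) and 45 mm above it; 42 mm above the cover's top face.
- cover (a joint): Opening angle of the cover (white frame with clear window, 200 x 170 mm, 28 mm skirt, 0.4 kg) about its hinge: 0 shut, grows as the front edge lifts up and over to the back, stop at 1.4 rad; 40 degrees is 0.698 rad. A spring and its weight push it shut: about 3 to 5 N at the handle.
- vial_rack: Bystander, to be left where it stands: white block rack with eight vials, 70 x 110 x 48 mm. Origin under its middle.
- amber_bottle: Bystander, to be left where it stands: brown bottle, 66 mm across, 130 mm high. Origin under its middle.
- flask: Bystander, to be left where it stands: conical glass flask, 80 mm across, 108 mm high. Origin under its middle.
- beaker: Bystander, to be left where it stands: glass beaker, 64 mm across, 80 mm high. Origin under its middle.
- screwdriver: Bystander, to be left where it stands: screwdriver lying on the bench. Origin under its middle.
- cap_jar: Bystander, to be left where it stands: small white jar, 52 mm across, 55 mm high. Origin under its middle.
- filter_box: Bystander, to be left where it stands: cardboard box 90 x 130 x 40 mm. Origin under its middle.

How it is judged (in metres and radians):
On the way, in this order (a step that is already met when the one before it is completed fails the run):
1. the clip sits on the lockout tab, let go, while the cover is still shut (horizontal distance between clip_pin and tab_top below 0.014 m and x of clip_pin in the frame of tab_top between -0.006 and 0.006 m and z of clip_pin in the frame of tab_top between 0 and 0.016 m and angle between the y axis of clip_pin and the y axis of tab_top, either way round below 0.2 rad and angle between clip_pin's own z axis and vertical below 0.2 rad and value of joint clip_jaw between -0.07 and 0.12 rad and contact force between clip and sampler above 1 N and contact force between clip and the arm below 0.2 N and contact force between clip and the fingers below 0.2 N and value of joint cover below 0.1 rad), for 0.3 s.
2. the cover is held at 40 degrees (value of joint cover between 0.6108 and 0.7854 rad and velocity of joint cover between -0.08 and 0.08 rad/s and (contact force between cover and the fingers above 0.8 N or contact force between cover and the arm above 0.8 N)), for 0.3 s.
At the end, for the whole second after the job is handed in: Cover held by the robot at 40 +-5 degrees, steady, with over 0.8 N. Clip untouched and shut on the tab: pin 0 to 16 mm above the tab's edge, within 6 mm of its mid-plane, 14 mm of its middle, upright and in line within 0.2 rad. Clipped on with the cover shut. No bystander moved over 25 mm (all of step 2 and horizontal distance between clip_pin and tab_top below 0.014 m and x of clip_pin in the frame of tab_top between -0.006 and 0.006 m and z of clip_pin in the frame of tab_top between 0 and 0.016 m and angle between the y axis of clip_pin and the y axis of tab_top, either way round below 0.2 rad and angle between clip_pin's own z axis and vertical below 0.2 rad and value of joint clip_jaw between -0.07 and 0.12 rad and contact force between clip and sampler above 1 N and contact force between clip and the arm below 0.2 N and contact force between clip and the fingers below 0.2 N); the arm keeps its last pose, push and grip.
It fails at once if a bystander is moved by more than 25 mm (distance of any of vial_rack, amber_bottle, flask, beaker, screwdriver, cap_jar, filter_box from where it was at the start of the episode above 0.025 m).
It also fails if it takes over 53 s, if anything falls off the work surface, if the arm or the gripper's body presses on something with over 40 N, if the wrist force passes 120 N, or if a joint passes its speed limit or range.

ROBOT

A 6-joint arm with a two-finger parallel gripper is mounted at the origin on the work surface. World frame = base frame: x ahead of the robot, y to its left, z up, the work surface at z = 0. Lengths are in mm, angles in rad, forces in N, time in s.
With the tool pointing down it reaches from about 300 to 775 mm from the base axis. Payload 14.6 kg.
Tool frame: the origin (TCP) lies midway between the tips of the shut fingers; the grasp point (between the pads) lies 19 mm behind it; y points along the fingers, z is the direction in which the jaws open and shut, and the axes are right-handed (so a half turn about y gives the same grasp; the last joint's range is limited). The gripper opens to 94 mm and grips with 3 to 60 N. Pads are 16 mm wide; open, the fingers measure 119 mm over their backs; the gripper's body (75 mm by 177 mm) begins 78 mm behind the grasp point.
Start: joints at [1.272, 0.3, 1.521, -0, 1.321, -0.067], TCP at [126.349, 535.28, 205.446] pointing down, gripper open.
Joint ranges: [-3.03, 3.03], [-0.79, 2.21], [0.23, 2.52], [-1.04, 4.18], [0, 3.07], [-2.55, 2.55]. Speed limits (rad/s): [2.22, 2.22, 2.57, 3.14, 3.14, 3.14].

INTERFACE

Orientations are given as [roll, pitch, yaw] about the fixed x, y, z axes, in that order (R = Rz(yaw) Ry(pitch) Rx(roll)).
In Python, from cell import manip gives the robot as it stands.
- The arm moves only by the tool play_rows, never from a script. Its argument "series" is a list of rows, each a list of 3 entries, a list of its own where there are three numbers: the shift along the tool's x, y, z in m, then the turn about the tool's y in rad, then the closure, from 0 (fully open) to 1 (shut). In form: [[[dx, dy, dz], twist, grip], ...]. A call has 1 to 20 rows; each row is the pose to reach, as a shift and turn from the pose measured when the call began, along the tool's axes at that moment; what a row does not reach only later rows make up. A row lasts 1/10 s, in which the tool goes at most 50 mm and 8.59 degrees, less where a joint would pass 70% of its speed; a pose out of reach is approached as far as the arm can. A call with a gripper value outside its range is refused whole. The fingers move at their own pace and stop on an object; "squeeze" is the grip in N (left out, the last holds). Time passes only in rows, so rows that repeat a pose let the fingers close. It gives the time, the measured TCP pose, the force and the opening at its end, in the units of the state.
- manip.read_state(): the state, without advancing time (a new reading comes with each control period).
- manip.camera(name): name is "scene" or "top"; returns the picture (420x560x3 uint8, red, green, blue); there is no depth.
- manip.camera_params(name): a dict with "K" (3x3 intrinsics, pixels), "rvec" (rotation vector, rad) and "tvec" (3), from world to camera coordinates, as OpenCV has them. Camera axes: x right, y down, z forward; pixel columns grow to the right and rows downward; lengths in mm; the calibration is good to about 2 mm. A picture is of the moment at which its call begins. camera_params takes no time and is no camera call.
- manip.sign_off(): hands the job in, once; it reports no verdict.
The state is a dict: "clock": time; "joints": joint angles; "qd": joint speeds; "effort": joint torques, N m; "eef_pos": TCP position; "eef_rot": TCP orientation; "wrist_force": force on the tool from outside, world axes, zero at the start; "moment": the same for the moment, N m; "finger_gap": finger opening in mm.
Only numpy, scipy, OpenCV 4.12 (cv2) and the standard library are available. Lean on these libraries where they do the work, as an engineer would, in place of code of your own. Each camera call takes 0.05 s, during which the arm holds its last target. There are 200 camera calls.

## Working session

There is one attempt and no reset: what is moved stays moved. The work goes in short steps, Python scripts to look and compute and a tool call to move; the robot and the scene stay as the last step left them, time stands still between calls to the robot, and variables do not carry over. Pictures are saved under pics/ and viewed, about 8 in all and at most 12, crops included, and the job is handed in when it is done.

Besides the shell and the picture viewer there is one more tool, called as name(argument=value, ...), one argument or row to a line, values as JSON. play_rows: Moves the arm, as the interface text tells. Its arguments: {"type":"object","properties":{"series":{"type":"array","items":{"type":"array"}},"squeeze":{"type":"number"}},"required":["series"]}

```bash
ls; mkdir -p pics
python3 - <<'E'
from cell import manip
import cv2
s=manip.read_state();print(s)
for n in("scene","top"):
    im=manip.camera(n);cv2.imwrite(f"pics/{n}0.png",cv2.cvtColor(im,cv2.COLOR_RGB2BGR));print(manip.camera_params(n))
E
```

```text
pics
{'clock': 0.0, 'joints': array([ 1.27239414e+00,  3.00484827e-01,  1.52157540e+00, -2.04526020e-05,
        1.32070637e+00, -6.65930169e-02]), 'qd': array([-0.00059088,  0.00106087,  0.00119962, -0.00210557, -0.00022707,
        0.00025417]), 'effort': array([ 8.45207651e-04, -5.31811273e+01, -3.52728724e+01,  7.08086975e-02,
        2.44824355e-02, -6.69562291e-05]), 'eef_pos': array([126.28310438, 535.03575172, 204.88120728]), 'eef_rot': array([-1.57196898e+00,  5.83519868e-05, -2.31804131e-01]), 'wrist_force': array([0.11354816, 0.62018119, 0.37410483]), 'moment': array([-0.04113098,  0.04297888, -0.03505006]), 'finger_gap': 94.07121953036348}
{'K': array([[541.9377391 ,   0.        , 290.08942028],
       [  0.        , 541.9377391 , 214.52117515],
       [  0.        ,   0.        ,   1.        ]]), 'rvec': array([ 2.15338367,  1.57087447, -0.43835091]), 'tvec': array([-159.76147623, -396.62902263, 1815.34991709])}
{'K': array([[461.01158811,   0.        , 289.19250438],
       [  0.        , 461.01158811, 212.95760388],
       [  0.        ,   0.        ,   1.        ]]), 'rvec': array([ 2.09827226, -2.12008302,  0.22820333]), 'tvec': array([ -14.77672883,  556.55829583, 1429.50927353])}
```

View pics/scene0.png

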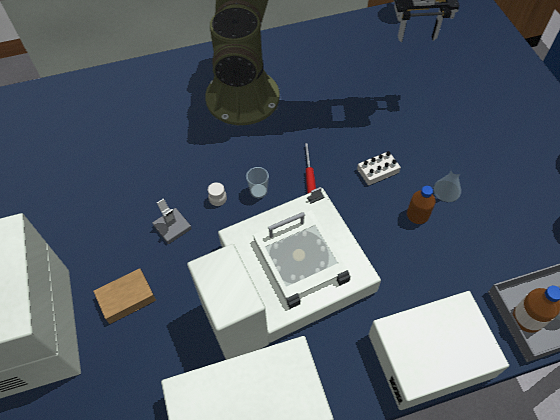

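View pics/top0.png

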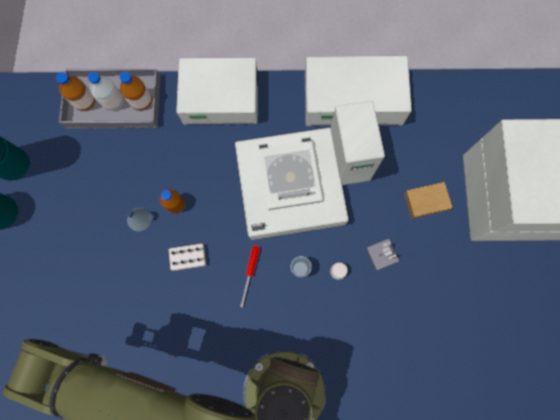

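Scene and top views: the clip and its holder are at scene (168,218) / top (385,253). The lockout tab is at scene (317,197) / top (258,227), and the handle at scene (287,223) / top (296,195). I'll make zoomed crops next.

```bash
cat > h.py <<'E'
import numpy as np,cv2
from cell import manip
def P(n):
    p=manip.camera_params(n);R,_=cv2.Rodrigues(p["rvec"]);return p["K"],R,p["tvec"]
def plane(n,uv,z):
    K,R,t=P(n);d=R.T@np.linalg.inv(K)@np.array([uv[0],uv[1],1.]);c=-R.T@t
    return c+d*(z-c[2])/d[2]
def tri(us,ut):
    M=[K@np.c_[R,t] for K,R,t in map(P,("scene","top"))]
    X=cv2.triangulatePoints(M[0],M[1],np.array(us,float).reshape(2,1),np.array(ut,float).reshape(2,1))
    return (X[:3]/X[3]).ravel()
def proj(n,X):
    p=manip.camera_params(n);return cv2.projectPoints(np.array(X,float).reshape(-1,3),p["rvec"],p["tvec"],p["K"],None)[0].reshape(-1,2)
def crop(im,x,y,w,h,f): return cv2.resize(im[y:y+h,x:x+w],None,fx=f,fy=f,interpolation=cv2.INTER_CUBIC)
E
python3 - <<'E'
from h import *
s=cv2.imread("pics/scene0.png");t=cv2.imread("pics/top0.png")
a=np.hstack([crop(s,140,190,66,50,6),crop(t,360,230,66,50,6)])
b=np.hstack([crop(s,285,180,66,48,6),crop(t,235,205,66,48,6)])
cv2.imwrite("pics/c1.png",np.vstack([a,b]))
a=np.hstack([crop(s,180,170,210,190,2),crop(t,225,90,180,190,2)]);a=cv2.resize(a,None,fx=1,fy=1)
cv2.imwrite("pics/c2.png",a)
E
```

```text
(no output)
```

View pics/c1.png

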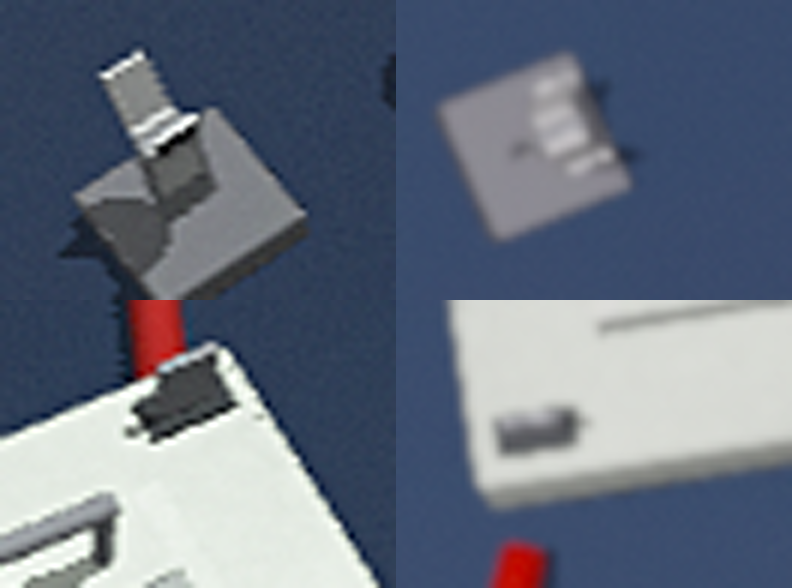

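View pics/c2.png

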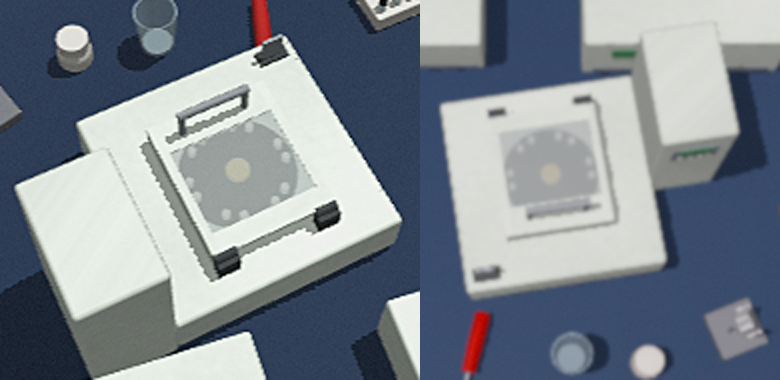

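The crops are clear. Clip: far tail end at scene crop (125,65), near tail end at (165,130); in the top view the two tail ends are at (553,85) and (592,160). The tab's bright top edge shows in both views.

Run:
```python
from h import *
np.set_printoptions(precision=1,suppress=True)
for n in("scene","top"):
    K,R,t=P(n);print(n,-R.T@t)
S1=lambda x,y:(140+x/6-.4,190+y/6-.4); T1=lambda x,y:(360+(x-396)/6-.4,230+y/6-.4)
S2=lambda x,y:(285+x/6-.4,180+(y-300)/6-.4); T2=lambda x,y:(235+(x-396)/6-.4,205+(y-300)/6-.4)
cs=lambda x,y:(180+x/2-.25,170+y/2-.25); ct=lambda x,y:(225+(x-420)/2-.25,90+y/2-.25)
B=tri(S1(123,65),T1(592,160));A=tri(S1(165,130),T1(553,85));print("tails",A,B,(A+B)/2, np.degrees(np.arctan2(*(A-B)[1::-1])))
print("A@120",plane("scene",S1(165,130),121),plane("top",T1(553,85),121)); print("B@120",plane("scene",S1(123,65),121),plane("top",T1(592,160),121))
print("block top",[plane("top",T1(*p),20) for p in((438,105),(573,52),(633,185),(500,240))])
print("block scene",[plane("scene",S1(*p),20) for p in((72,197),(214,108),(308,213),(166,305))])
print("tab scene",plane("scene",S2(160,370),127),plane("scene",S2(216,348),127))
print("tab top",plane("top",T2(497,420),127),plane("top",T2(577,409),127))
print("deck scene",[plane("scene",cs(*p),85) for p in((78,123),(285,37),(400,218))])
print("deck top",[plane("top",ct(*p),85) for p in((440,104),(666,260),(472,290),(632,77))])
print("handle scene",[plane("scene",cs(*p),160) for p in((179,119),(248,89))])
print("handle top",[plane("top",ct(*p),160) for p in((526,209),(592,200))])
print("handle tri",tri(cs(179,119),ct(592,200)),tri(cs(248,89),ct(526,209)))
```

```text
scene [1268.9 -241.8 1345.3]
top [ 240.2  -16.5 1515.1]
tails [ 445.1 -318.9  110.4] [ 406.5 -332.5  113.3] [ 425.8 -325.7  111.8] 19.432266520068236
A@120 [ 451.6 -320.1  121. ] [ 443.9 -314.   121. ]
B@120 [ 412.1 -331.3  121. ] [ 405.4 -331.6  121. ]
block top [array([ 448.3, -272.3,   20. ]), array([ 476.7, -347.4,   20. ]), array([ 403.6, -375.8,   20. ]), array([ 374.7, -302.3,   20. ])]
block scene [array([ 407.5, -375.6,   20. ]), array([ 379.1, -301.7,   20. ]), array([ 450.1, -271.2,   20. ]), array([ 478.4, -344.5,   20. ])]
tab scene [511.6  63.4 127. ] [508.   91.4 127. ]
tab top [506.5  95.7 127. ] [511.8  54.9 127. ]
deck scene [array([ 531.5, -203.1,   85. ]), array([485.2, 106.6,  85. ]), array([791. , 152.8,  85. ])]
deck top [array([792.1, 155.9,  85. ]), array([ 527. , -205.5,   85. ]), array([482.1, 101. ,  85. ]), array([ 836.1, -160.8,   85. ])]
handle scene [array([608.5, -83. , 160. ]), array([593.1,  13.8, 160. ])]
handle top [array([593.1,  13.9, 160. ]), array([606.1, -86.6, 160. ])]
handle tri [607.2 -84.4 158.2] [593.1  13.9 159.9]
```

```bash
cat >> h.py <<'E'
from scipy.spatial.transform import Rotation as Ro
def go(x,y,z,yaw=None):
    "shift in tool axes (m) and twist from the present pose, tool down"
    s=manip.read_state();R=Ro.from_euler("xyz",s["eef_rot"]).as_matrix()
    d=R.T@(np.array([x,y,z])-s["eef_pos"])/1000
    c=s["eef_rot"][2]
    print("shift",np.round(d,4),"twist",None if yaw is None else round(c-yaw,4))
E
python3 - <<'E'
from h import *
go(430,230,300,-1.2025);go(480,-100,290,-1.2025);go(427,-324,180,-1.2025)
E
```

```text
shift [ 0.3657 -0.0948 -0.2272] twist 0.9707
shift [ 0.4901 -0.0845 -0.5369] twist 0.9707
shift [ 0.49    0.0257 -0.767 ] twist 0.9707
```

play_rows(
  series=[
    [[0.366,-0.095,-0.227],0.2,0],
    [[0.366,-0.095,-0.227],0.4,0],
    [[0.366,-0.095,-0.227],0.6,0],
    [[0.366,-0.095,-0.227],0.8,0],
    [[0.366,-0.095,-0.227],0.971,0],
    [[0.366,-0.095,-0.227],0.971,0],
    [[0.366,-0.095,-0.227],0.971,0],
    [[0.366,-0.095,-0.227],0.971,0],
    [[0.366,-0.095,-0.227],0.971,0],
    [[0.49,-0.085,-0.537],0.971,0],
    [[0.49,-0.085,-0.537],0.971,0],
    [[0.49,-0.085,-0.537],0.971,0],
    [[0.49,-0.085,-0.537],0.971,0],
    [[0.49,-0.085,-0.537],0.971,0],
    [[0.49,-0.085,-0.537],0.971,0],
    [[0.49,0.025,-0.767],0.971,0],
    [[0.49,0.025,-0.767],0.971,0],
    [[0.49,0.025,-0.767],0.971,0],
    [[0.49,0.025,-0.767],0.971,0],
    [[0.49,0.025,-0.767],0.971,0],
  ],
)

```text
clock: 2.1
eef_pos: [431.9, -294.6, 193.2]
eef_rot: [-1.571, -0.001, -1.203]
wrist_force: [0.6, 0.3, 0.5]
finger_gap: 94.1
```

Run:
```python
from h import *
go(427,-324,180,-1.2025);go(427,-324,95,-1.2025);print(manip.read_state()["eef_pos"])
```

```text
shift [ 0.0257  0.0132 -0.0152] twist -0.0004
shift [ 0.0256  0.0982 -0.0151] twist -0.0004
[ 431.91857852 -294.56229869  193.18298765]
```

play_rows(
  series=[
    [[0.0256,0.013,-0.0152],0,0],
    [[0.0256,0.013,-0.0152],0,0],
    [[0.0256,0.055,-0.0152],0,0],
    [[0.0256,0.098,-0.0152],0,0],
    [[0.0256,0.098,-0.0152],0,0],
    [[0.0256,0.098,-0.0152],0,0],
  ],
)

```text
clock: 2.7
eef_pos: [427.3, -323.7, 96.4]
eef_rot: [-1.572, -0.0, -1.202]
wrist_force: [-0.6, -0.3, 0.9]
finger_gap: 94.0
```

Run:
```python
from h import *
go(427,-324,95,-1.2025)
s,t=[cv2.cvtColor(manip.camera(n),cv2.COLOR_RGB2BGR) for n in("scene","top")]
cv2.imwrite("pics/g1.png",np.hstack([crop(s,130,160,80,80,5),crop(t,350,210,80,80,5)]))
```

```text
shift [ 0.0002  0.0014 -0.0004] twist 0.0002
```

View pics/g1.png

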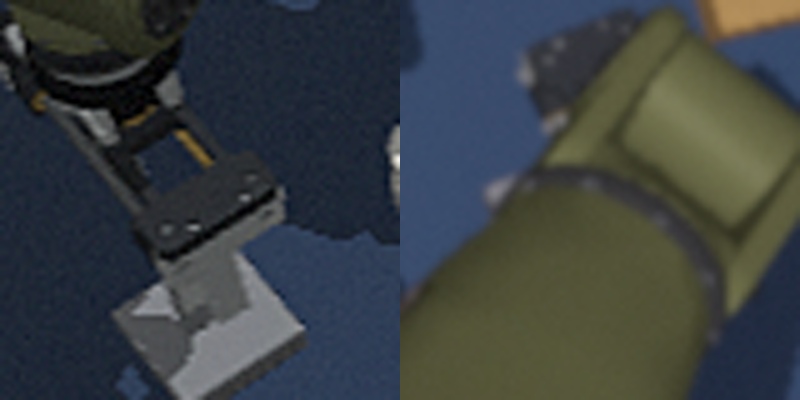

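The fingers straddle the tails, aligned with the holder. Closing now.

play_rows(
  series=[
    [[0,0.001,0],0,1],
    [[0,0.001,0],0,1],
    [[0,0.001,0],0,1],
    [[0,0.001,0],0,1],
    [[0,0.001,0],0,1],
    [[0,0.001,0],0,1],
    [[0,0.001,0],0,1],
    [[0,0.001,0],0,1],
    [[0,0.001,0],0,1],
    [[0,0.001,0],0,1],
  ],
  squeeze=25,
)

```text
clock: 3.8
eef_pos: [428.8, -325.1, 98.1]
eef_rot: [-1.568, -0.006, -1.203]
wrist_force: [-0.4, 0.2, 10.4]
finger_gap: 23.5
```

play_rows(
  series=[
    [[0,-0.02,0],0,1],
    [[0,-0.05,0],0,1],
    [[0,-0.09,0],0,1],
    [[0,-0.13,0],0,1],
    [[0,-0.16,0],0,1],
    [[0,-0.16,0],0,1],
  ],
)

```text
clock: 4.4
eef_pos: [429.0, -325.0, 262.3]
eef_rot: [-1.565, -0.012, -1.202]
wrist_force: [0.2, 0.1, -0.9]
finger_gap: 23.7
```

Run:
```python
from h import *
go(400,-150,270,-1.428);go(507,76,270,-1.428)
s,t=[cv2.cvtColor(manip.camera(n),cv2.COLOR_RGB2BGR) for n in("scene","top")]
cv2.imwrite("pics/s2.png",s)
u=proj("scene",[428,-325,250])[0].astype(int);print(u)
cv2.imwrite("pics/g2.png",crop(s,max(u[0]-50,0),max(u[1]-60,0),100,120,5))
```

```text
shift [-0.1736 -0.0096  0.036 ] twist 0.2255
shift [-0.3459 -0.0107  0.2172] twist 0.2255
[153 176]
```

View pics/g2.png

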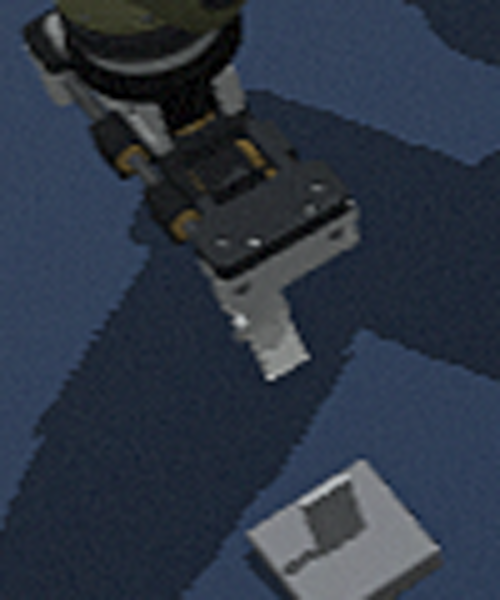

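Run:
```python
from h import *
np.set_printoptions(precision=1,suppress=True)
o=np.array([103,116])-.4
f=lambda x,y:o+np.array([x,y])/5
for a in((268,380),(310,357)):
    for z in(205,210,215): print(a,z,plane("scene",f(*a),z))
print("plate",plane("scene",f(300,506),75),plane("scene",f(353,479),75))
c,s=np.cos(.369),np.sin(.369)
for z in(205,210,215):
  print(z,[(proj("scene",np.array([429+13*c-q*s,-325+13*s+q*c,z]))[0]-o)*5 for q in(-11,11)])
```

```text
(268, 380) 205 [ 441.6 -329.6  205. ]
(268, 380) 210 [ 445.2 -329.2  210. ]
(268, 380) 215 [ 448.8 -328.8  215. ]
(310, 357) 205 [ 434.2 -306.7  205. ]
(310, 357) 210 [ 437.8 -306.4  210. ]
(310, 357) 215 [ 441.5 -306.1  215. ]
plate [ 434.7 -338.2   75. ] [ 426.4 -307.1   75. ]
205 [array([267.4, 386. ]), array([304.6, 363.3])]
210 [array([265.3, 380.5]), array([302.7, 357.7])]
215 [array([263.2, 374.9]), array([300.7, 352.2])]
```

The clip is held with its pin about 18 mm below the TCP, and the parking plate is empty. Carrying it to above the tab.

play_rows(
  series=[
    [[-0.346,-0.011,0.217],0.08,1],
    [[-0.346,-0.011,0.217],0.16,1],
    [[-0.346,-0.011,0.217],0.2255,1],
    [[-0.346,-0.011,0.217],0.2255,1],
    [[-0.346,-0.011,0.217],0.2255,1],
    [[-0.346,-0.011,0.217],0.2255,1],
    [[-0.346,-0.011,0.217],0.2255,1],
    [[-0.346,-0.011,0.217],0.2255,1],
    [[-0.346,-0.011,0.217],0.2255,1],
    [[-0.346,-0.011,0.217],0.2255,1],
    [[-0.346,-0.011,0.217],0.2255,1],
    [[-0.346,-0.011,0.217],0.2255,1],
    [[-0.346,-0.011,0.217],0.2255,1],
  ],
)

```text
clock: 5.8
eef_pos: [505.8, 75.5, 267.1]
eef_rot: [-1.567, -0.006, -1.43]
wrist_force: [-0.1, -0.9, -0.3]
finger_gap: 23.2
```

Run:
```python
from h import *
go(509.5,76,200,-1.428)
```

```text
shift [-0.0003  0.0671  0.0035] twist -0.0018
```

play_rows(
  series=[
    [[0,0.03,0.0035],0,1],
    [[0,0.06,0.0035],0,1],
    [[0,0.078,0.0035],0,1],
    [[0,0.078,0.0035],0,1],
    [[0,0.078,0.0035],0,1],
  ],
)

```text
clock: 6.3
eef_pos: [509.9, 75.1, 190.0]
eef_rot: [-1.566, -0.006, -1.431]
wrist_force: [-0.8, -0.6, -0.6]
finger_gap: 23.5
```

Run:
```python
from h import *
go(509.5,76,150,-1.428)
s,t=[cv2.cvtColor(manip.camera(n),cv2.COLOR_RGB2BGR) for n in("scene","top")]
cv2.imwrite("pics/g3.png",np.hstack([crop(s,270,130,80,90,5),crop(t,220,180,80,90,5)]))
```

```text
shift [-0.0012  0.04   -0.0004] twist -0.0026
```

View pics/g3.png

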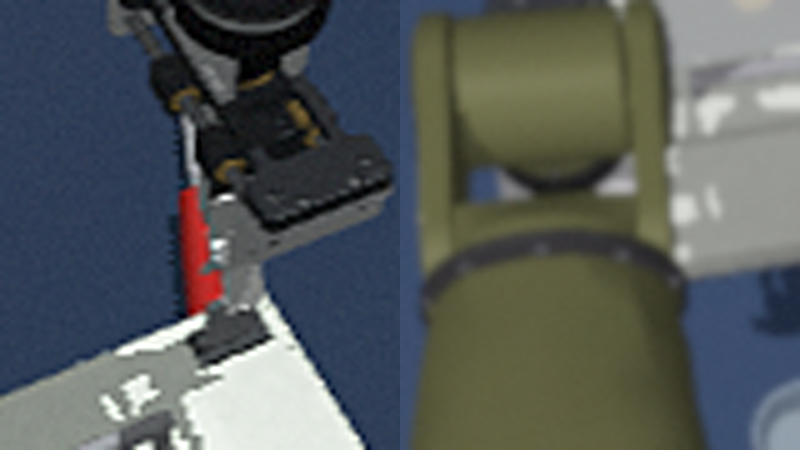

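Run:
```python
from h import *
c,s=np.cos(.143),np.sin(.143)
for h,z,x0,y0,hw in((13,138,509.9,75.1,11),(3,127,509.5,76.8,15)):
  print([((proj("scene",[x0+h*c-q*s,y0+h*s+q*c,z])[0]-[269.6,129.6])*5).round() for q in(-hw,hw)])
```

```text
[array([221., 315.]), array([258., 300.])]
[array([208., 313.]), array([258., 293.])]
```

The jaws sit over the tab as predicted: jaw edge at about crop x 218–262, against a predicted 221–258. Pushing down.

play_rows(
  series=[
    [[-0.001,0.012,0],0,1],
    [[-0.001,0.024,0],0,1],
    [[-0.001,0.034,0],0,1],
    [[-0.001,0.039,0],0,1],
    [[-0.001,0.042,0],0,1],
    [[-0.001,0.043,0],0,1],
    [[-0.001,0.043,0],0,1],
  ],
)

```text
clock: 7.1
eef_pos: [510.3, 76.1, 149.7]
eef_rot: [-1.564, -0.006, -1.43]
wrist_force: [-13.7, -1.5, 27.3]
finger_gap: 23.5
```

play_rows(
  series=[
    [[0,-0.001,0],0,1],
    [[0,-0.001,0],0,0.4],
    [[0,-0.001,0],0,0.4],
    [[0,-0.001,0],0,0.4],
    [[0,-0.001,0],0,0.3],
    [[0,-0.001,0],0,0.3],
    [[0,-0.001,0],0,0.2],
    [[0,-0.001,0],0,0.2],
  ],
)

```text
clock: 7.9
eef_pos: [510.4, 76.1, 150.7]
eef_rot: [-1.564, -0.006, -1.43]
wrist_force: [-0.1, -0.2, -0.0]
finger_gap: 74.3
```

play_rows(
  series=[
    [[0,-0.03,0],0,0.2],
    [[0,-0.06,0],0,0.2],
    [[0,-0.1,0],0,0.2],
    [[0,-0.12,0],0,0.2],
    [[0,-0.12,0],0,0.2],
  ],
)

```text
clock: 8.4
eef_pos: [510.4, 76.9, 273.7]
eef_rot: [-1.559, -0.006, -1.43]
wrist_force: [0.8, -0.7, -0.5]
finger_gap: 75.4
```

Run:
```python
from h import *
s=cv2.cvtColor(manip.camera("scene"),cv2.COLOR_RGB2BGR)
cv2.imwrite("pics/g4.png",crop(s,270,140,90,90,6))
```

```text
(no output)
```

View pics/g4.png

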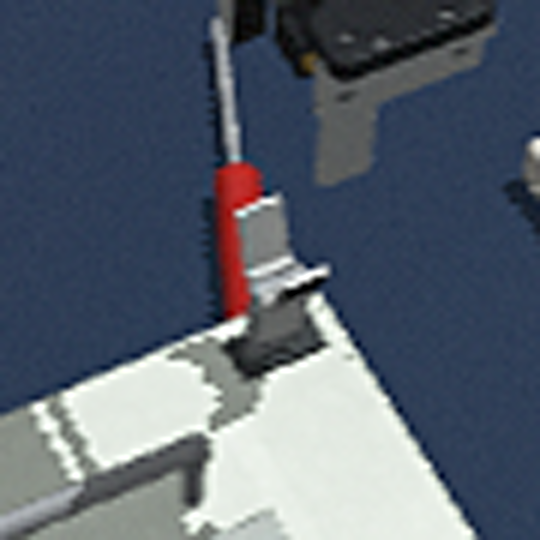

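The clip sits upright astride the tab and the fingers are clear of it. Moving to the handle.

Run:
```python
from h import *
print(((proj("scene",[[509.5-22,73.7,174],[509.5+22,80,174]])-[269.6,139.6])*6).round())
go(600.5,-35.5,230,-1.428);go(600.5,-35.5,141,-1.428)
```

```text
[[258. 202.]
 [305. 277.]]
shift [0.1236 0.0429 0.0737] twist -0.0021
shift [0.1231 0.1319 0.0729] twist -0.0021
```

play_rows(
  series=[
    [[0.1236,0,0.0737],0,0.2],
    [[0.1236,0,0.0737],0,0.2],
    [[0.1236,0,0.0737],0,0.2],
    [[0.1236,0.043,0.0735],0,0.2],
    [[0.1236,0.043,0.0735],0,0.2],
    [[0.1234,0.085,0.073],0,0.2],
    [[0.1232,0.11,0.073],0,0.2],
    [[0.1231,0.131,0.073],0,0.2],
    [[0.1231,0.131,0.073],0,0.2],
    [[0.1231,0.131,0.073],0,0.2],
  ],
)

```text
clock: 9.45
eef_pos: [600.7, -35.0, 143.1]
eef_rot: [-1.562, -0.006, -1.429]
wrist_force: [0.0, 0.7, 0.5]
finger_gap: 75.4
```

Run:
```python
from h import *
go(600.5,-35.5,141,-1.428)
s=cv2.cvtColor(manip.camera("scene"),cv2.COLOR_RGB2BGR)
cv2.imwrite("pics/g5.png",crop(s,240,140,120,100,5))
```

```text
shift [ 0.0005  0.0021 -0.0003] twist -0.0014
```

View pics/g5.png

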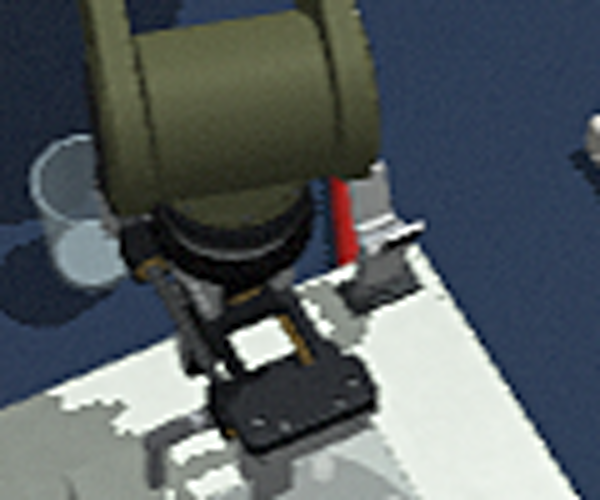

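The fingers straddle the middle of the handle and the clip is untouched. Gripping.

play_rows(
  series=[
    [[0,0.001,0],0,1],
    [[0,0.001,0],0,1],
    [[0,0.001,0],0,1],
    [[0,0.001,0],0,1],
    [[0,0.001,0],0,1],
    [[0,0.001,0],0,1],
    [[0,0.001,0],0,1],
    [[0,0.001,0],0,1],
    [[0,0.001,0],0,1],
  ],
  squeeze=20,
)

```text
clock: 10.4
eef_pos: [597.3, -35.7, 141.8]
eef_rot: [-1.571, -0.006, -1.43]
wrist_force: [-29.9, -3.8, 11.3]
finger_gap: 11.4
```

Gap 11.4 mm, so it is on the bar, which lies about 4 mm nearer than estimated. I'll follow the arc from the measured pose.

play_rows(
  series=[
    [[0,0,0],0,1],
    [[0,-0.008,0.002],0,1],
    [[0,-0.0155,0.0045],0,1],
    [[0,-0.0227,0.0074],0,1],
    [[0,-0.03,0.0105],0,1],
    [[0,-0.037,0.014],0,1],
    [[0,-0.044,0.018],0,1],
    [[0,-0.051,0.0215],0,1],
    [[0,-0.057,0.026],0,1],
    [[0,-0.057,0.026],0,1],
    [[0,-0.057,0.026],0,1],
  ],
)

```text
clock: 11.5
eef_pos: [621.7, -32.0, 199.9]
eef_rot: [-1.575, -0.006, -1.43]
wrist_force: [-18.8, -4.1, 7.5]
finger_gap: 11.1
```

play_rows(
  series=[
    [[0,-0.006,0.0035],0,1],
    [[0,-0.012,0.0085],0,1],
    [[0,-0.018,0.0137],0,1],
    [[0,-0.024,0.019],0,1],
    [[0,-0.0293,0.0245],0,1],
    [[0,-0.0343,0.0303],0,1],
    [[0,-0.039,0.036],0,1],
    [[0,-0.044,0.042],0,1],
    [[0,-0.044,0.042],0,1],
    [[0,-0.044,0.042],0,1],
    [[0,-0.044,0.042],0,1],
    [[0,-0.044,0.042],0,1],
  ],
)

```text
clock: 12.7
eef_pos: [663.0, -25.8, 246.1]
eef_rot: [-1.575, -0.006, -1.43]
wrist_force: [-13.6, -0.2, 9.4]
finger_gap: 11.5
```

Run:
```python
from h import *
s=manip.read_state();print(s["eef_pos"],s["wrist_force"],np.abs(s["qd"]).max())
i=cv2.cvtColor(manip.camera("scene"),cv2.COLOR_RGB2BGR)
cv2.imwrite("pics/g6.png",crop(i,180,120,190,180,3))
```

```text
[662.98078286 -25.84936303 246.10508883] [-13.62547102  -0.1899441    9.36751995] 0.0008060694648638501
```

View pics/g6.png

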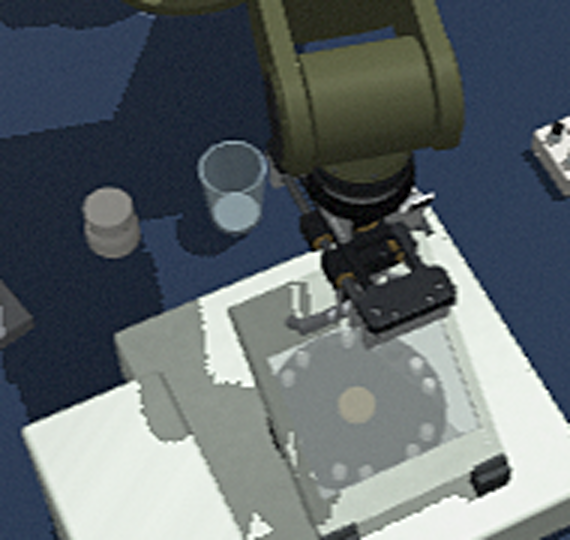

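Run:
```python
from h import *
i=(180+292/3-.4,120+323/3-.4)
a=.143;ex=np.array([np.cos(a),np.sin(a),0]);ey=np.array([-ex[1],ex[0],0])
mid=np.array([597,-35.3,160]);hinge=mid+175*ex-[0,0,45]
p0=plane("scene",i,200);p1=plane("scene",i,300);q=mid-50*ey
k=((q-p0)@ey)/((p1-p0)@ey);X=p0+k*(p1-p0);r=X-hinge
print(X,np.degrees(np.arctan2(r[2],-r@ex))-14.42,np.hypot(r[2],r@ex))
i=(180+300/3,120+323/3)
K=cv2.cvtColor(manip.camera("top"),cv2.COLOR_RGB2BGR);cv2.imwrite("pics/t6.png",K)
for th in(36,40,44):
    b=np.radians(th+14.42);print(th,proj("scene",hinge-50*ey-180.7*np.cos(b)*ex+[0,0,180.7*np.sin(b)]))
```

```text
[660.09109664 -76.73158619 251.88395731] 34.70755483245833 181.02314564341125
36 [[277.52485937 227.86868002]]
40 [[279.32098151 229.59024804]]
44 [[281.25044699 231.67373115]]
```

Kinematics say 40° (chord 123.7 mm on a 180.7 mm radius), but the coarse pixel reading of the bar end says about 35°. I'll zoom in once to settle it.

Run:
```python
from h import *
s,t=[cv2.cvtColor(manip.camera(n),cv2.COLOR_RGB2BGR) for n in("scene","top")]
a=crop(s,250,195,100,50,8)
b=np.hstack([crop(t,265,120,75,50,8)]);b=cv2.copyMakeBorder(b[:200*2][:, :600],0,0,0,200,cv2.BORDER_CONSTANT)
cv2.imwrite("pics/z7.png",cv2.resize(np.vstack([a,b]),None,fx=.75,fy=.75))
```

```text
(no output)
```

View pics/z7.png

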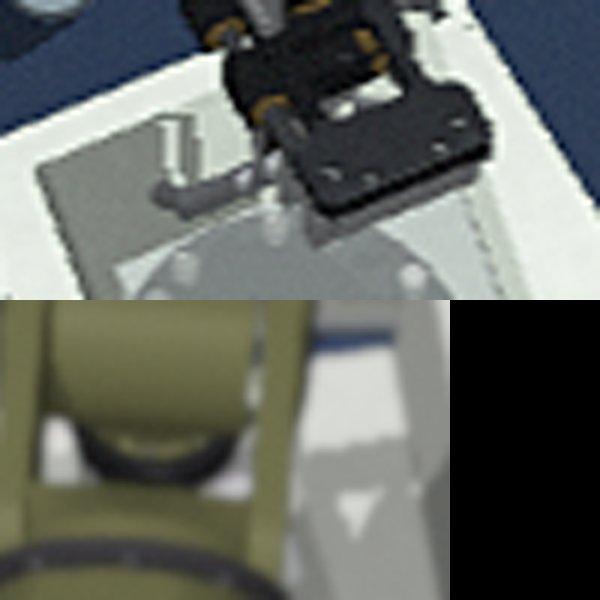

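Run:
```python
from h import *
np.set_printoptions(precision=1,suppress=True)
a=.143;ex=np.array([np.cos(a),np.sin(a),0]);ey=np.array([-ex[1],ex[0],0])
for mx in(597,600.5):
  mid=np.array([mx,-35.3,160]);hinge=mid+175*ex-[0,0,45]
  for th in(0,30,33,36,40,44):
    b=np.radians(th)
    f=lambda x,y,z:hinge+y*ey+(x*np.cos(b)+z*np.sin(b))*ex+np.array([0,0,-x*np.sin(b)+z*np.cos(b)])
    print(mx,th,proj("scene",[f(-175,-50,45),f(-200,-85,3),f(-200,-85,-25),f(-175,0,45)]).ravel())
print("seen shut bar 269.3 229.3 corner ~254.7 234.7; now bar 276.6 226.3 corner 255.8 222.4")
```

```text
597 0 [268.1 228.  252.3 233.7 252.9 238.9 285.9 220.5]
597 30 [275.1 226.  254.7 222.7 252.9 223.2 294.2 218. ]
597 33 [276.3 226.8 255.4 222.6 253.4 222.6 295.5 218.8]
597 36 [277.5 227.9 256.3 222.8 254.  222.2 296.8 219.8]
597 40 [279.3 229.6 257.6 223.3 254.9 222.  298.8 221.4]
597 44 [281.3 231.7 259.  224.3 256.  222.2 300.9 223.4]
600.5 0 [268.5 229.1 252.7 234.8 253.3 240.  286.3 221.7]
600.5 30 [275.5 227.2 255.1 223.9 253.3 224.4 294.6 219.2]
600.5 33 [276.7 228.1 255.8 223.8 253.8 223.8 295.9 220. ]
600.5 36 [278.  229.1 256.7 224.  254.4 223.4 297.3 221. ]
600.5 40 [279.8 230.9 258.  224.5 255.3 223.2 299.3 222.6]
600.5 44 [281.7 233.  259.4 225.5 256.5 223.4 301.3 224.6]
seen shut bar 269.3 229.3 corner ~254.7 234.7; now bar 276.6 226.3 corner 255.8 222.4
```

Run:
```python
from h import *
np.set_printoptions(precision=1,suppress=True)
print("hinge blocks",[plane("scene",p,118) for p in((180+228/2,170+258/2),(180+327/2,170+212/2))], [plane("top",p,118) for p in((225+77/2,90+112/2),(225+163/2,90+100/2))])
a=.143;ex=np.array([np.cos(a),np.sin(a),0]);ey=np.array([-ex[1],ex[0],0])
mid=np.array([599,-35.3,160]);hinge=mid+175*ex-[0,0,45];print(hinge)
for th in(30,34,38,42):
    b=np.radians(th)
    f=lambda x,y,z:hinge+y*ey+(x*np.cos(b)+z*np.sin(b))*ex+np.array([0,0,-x*np.sin(b)+z*np.cos(b)])
    print(th,((proj("scene",[f(-175,-50,45),f(-175,-45,45),f(-175,-45,3),f(-200,-85,3),f(-145,-60,3)])-[249.6,194.6])*6).ravel())
```

```text
hinge blocks [array([789.7, -76. , 118. ]), array([769.2,  59.7, 118. ])] [array([764. ,  59.6, 118. ]), array([782.9, -78.4, 118. ])]
[772.2 -10.4 115. ]
30 [154.5 192.4 166.  187.6 145.5 192.3  31.8 172.5 140.1 275. ]
34 [164.  199.5 175.6 194.6 151.9 192.4  37.9 172.4 145.4 275.8]
38 [174.4 208.8 186.1 203.9 159.2 194.5  45.2 174.5 151.4 278.3]
42 [185.6 220.3 197.4 215.3 167.4 198.7  53.4 179.  158.2 282.4]
```

In the zoom, the dark disc I read as the bar end, at (162,190), is really the post's base on the cover. Its predicted place is (159,194) at 38°. The bar joint at about (185,205) matches the prediction of (186,204) at 38°. So vision (38–39°) and kinematics (40°) agree, and I'm handing in.

Run:
```python
from h import *
s=manip.read_state();print(s["clock"],s["eef_pos"],s["wrist_force"],s["finger_gap"],np.abs(s["qd"]).max())
print(manip.sign_off())
```

```text
12.9 [662.96869931 -25.840462   246.09640128] [-13.93939991  -1.47297304  10.09422335] 11.432985358123686 0.0016640100275601975
the job is handed in; nothing more can be done
None
```

I moved the clip from its parking plate onto the lockout tab and let it go. I then lifted the cover by its handle, and the job was handed in at 12.9 s with the gripper still holding it open. No verdict was reported.

**Clip:** After release, the camera showed it upright astride the tab. Its far tail end was within about 2 crop pixels (under 1 mm) of where a seated clip should be, and the near end, partly merged with the pin, roughly agreed. It looked the same just before I gripped the handle. At the end the gripper mostly hid it, so I did not recheck it fully.

**Cover:** Arm motion puts it at about 40° (38.6° to 41.3° depending on the axis used). It was steady, with the fingers closed on the bar (11.4 mm gap).

**Checks that disagreed:**
- My first camera reading of the angle gave about 35°. I had taken the handle post's base for the bar's end; read correctly, the zoomed picture gives 38–39°.
- The handle was about 3 mm nearer than I had measured, which left a sideways force of about 14 N on the wrist.

**Bystanders:** I did not measure them at the end. None was touched on purpose, and those visible in the last wide view (beaker, jar and part of the vial rack) looked undisturbed.

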